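# Park the press feet on their silhouettes

### The job

The four pressing feet of the sole press have been left about the bench. Park each one: stand it upright on the white plate whose black silhouette matches its shape and size, inside the silhouette and lined up with it (either way round), set down rather than dropped, and let go. Tip no foot over, and leave the sneaker and the cement jar where they stand.

Things in the scene. Friction and masses are not known exactly. Their poses are not given: they have to be found in the camera images.
- heel_foot: Press foot with the large round pad, 76 mm diameter. 20 mm brown pad, 6 mm bright steel backing on it, then a central dark steel shank from 26 to 76 mm above the underside, to be gripped from above. Origin: centre of the underside, z up. Loose, about 0.4 kg. The shank is a 24 mm diameter cylinder; grip at any yaw.
- plug_foot: Press foot with the small round pad, 48 mm diameter. 20 mm brown pad, 6 mm bright steel backing on it, then a central dark steel shank from 26 to 76 mm above the underside, to be gripped from above. Origin: centre of the underside, z up. Loose, about 0.25 kg. The shank is a 24 mm diameter cylinder; grip at any yaw.
- forefoot_foot: Press foot with the oval pad: 100 mm long (x) and 56 mm wide (y), straight sides and half-round ends. 20 mm brown pad, 6 mm bright steel backing on it, then a central dark steel shank from 26 to 76 mm above the underside, to be gripped from above. Origin: centre of the underside, z up. Loose, about 0.42 kg. The shank is 40 mm along x, 22 mm along y: grip across y. Half a turn about z changes nothing.
- bar_foot: Press foot with the slim rectangular pad: 110 mm long (x) and 30 mm wide (y). 20 mm brown pad, 6 mm bright steel backing on it, then a central dark steel shank from 26 to 76 mm above the underside, to be gripped from above. Origin: centre of the underside, z up. Loose, about 0.36 kg. The shank is 40 mm along x, 22 mm along y: grip across y. Half a turn about z changes nothing.
- heel_plate: Parking plate of the large round foot: black disc silhouette, 88 mm diameter (6 mm larger than the foot all round). White plate 136 (x) x 100 mm, 6 mm thick, fixed to the bench; the silhouette, centred on it, is only colour, no rim. Origin: centre of its underside, z up.
- plug_plate: Parking plate of the small round foot: black disc silhouette, 60 mm diameter (6 mm larger than the foot all round). White plate 136 (x) x 100 mm, 6 mm thick, fixed to the bench; the silhouette, centred on it, is only colour, no rim. Origin: centre of its underside, z up.
- forefoot_plate: Parking plate of the oval foot: black oval silhouette, 112 mm along x and 68 mm along y (6 mm larger than the foot all round). White plate 136 (x) x 100 mm, 6 mm thick, fixed to the bench; the silhouette, centred on it, is only colour, no rim. Origin: centre of its underside, z up.
- bar_plate: Parking plate of the slim rectangular foot: black rectangle silhouette, 122 mm along x and 42 mm along y (6 mm larger than the foot all round). White plate 136 (x) x 100 mm, 6 mm thick, fixed to the bench; the silhouette, centred on it, is only colour, no rim. Origin: centre of its underside, z up.
- sneaker: White sneaker on its last, not to be moved: about 290 mm long (x, toe to -x), 95 mm wide, 110 mm tall, at the left edge of the work. Origin: middle of the underside; loose.
- cement_jar: Brown glass jar of cement, not to be moved: 68 mm diameter, 85 mm tall, at the right edge of the work. Origin: centre of the underside; loose.
Not all that is in view belongs to the job. Leave any red or yellow look-alike of the plug_foot alone.

How it is judged (in metres and radians):
At the end, for the whole second after the job is handed in: Each of the four feet stands upright (within 0.1 rad) flat on its own plate, centre within 12 mm of the silhouette's centre, the oval and the rectangular foot within 0.2 rad of their silhouette's direction (either way round), released and at rest (horizontal distance between heel_foot and heel_plate below 0.012 m and z of heel_foot in the frame of heel_plate between 0.003 and 0.01 m and angle between each of heel_foot, plug_foot, forefoot_foot, bar_foot's own z axis and vertical below 0.1 rad and linear speed of each of heel_foot, plug_foot, forefoot_foot, bar_foot below 0.02 m/s and horizontal distance between plug_foot and plug_plate below 0.012 m and z of plug_foot in the frame of plug_plate between 0.003 and 0.01 m and horizontal distance between forefoot_foot and forefoot_plate below 0.012 m and z of forefoot_foot in the frame of forefoot_plate between 0.003 and 0.01 m and angle between the x axis of forefoot_foot and the x axis of forefoot_plate, either way round below 0.2 rad and horizontal distance between bar_foot and bar_plate below 0.012 m and z of bar_foot in the frame of bar_plate between 0.003 and 0.01 m and angle between the x axis of bar_foot and the x axis of bar_plate, either way round below 0.2 rad); the robot touches nothing.
It fails at once if a foot is tipped over (more than 0.7 rad) (angle between any of heel_foot, plug_foot, forefoot_foot, bar_foot's own z axis and vertical above 0.7 rad).
It fails at once if a foot is dropped: it falls free of the fingers, faster than 0.5 m/s (from more than about 13 mm) ((linear speed of heel_foot above 0.5 m/s and contact force between heel_foot and the fingers below 0.1 N) or (linear speed of plug_foot above 0.5 m/s and contact force between plug_foot and the fingers below 0.1 N) or (linear speed of forefoot_foot above 0.5 m/s and contact force between forefoot_foot and the fingers below 0.1 N) or (linear speed of bar_foot above 0.5 m/s and contact force between bar_foot and the fingers below 0.1 N)).
It fails at once if the sneaker or the jar is moved more than 20 mm (distance of any of sneaker, cement_jar from where it was at the start of the episode above 0.02 m).
It also fails if it takes over 115 s, if anything falls off the work surface, if the arm or the gripper's body presses on something with over 40 N, if the wrist force passes 120 N, or if a joint passes its speed limit or range.

### The arm

A 6-joint arm with a two-finger parallel gripper is mounted at the origin on the work surface. World frame = base frame: x ahead of the robot, y to its left, z up, the work surface at z = 0. Lengths are in mm, angles in rad, forces in N, time in s.
With the tool pointing down it reaches from about 350 to 775 mm from the base axis. Payload 7.3 kg.
Tool frame: the origin (TCP) lies midway between the tips of the shut fingers; the grasp point (between the pads) lies 19 mm behind it; z points along the fingers, y is the line along which they close (so a half turn about z gives the same grasp; the last joint's range is limited). The gripper opens to 92 mm and grips with 3 to 60 N. Pads are 19 mm wide; open, the fingers measure 130 mm over their backs; the gripper's body (75 mm by 190 mm) begins 47 mm behind the grasp point.
Start: joints at [1.015, 0.342, 1.524, -0, 1.275, -0.146], TCP at [209.162, 481.556, 226.741] pointing down, gripper open.
Joint ranges: [-2.53, 2.53], [-0.77, 2.02], [0.04, 2.7], [-1, 4.14], [0.28, 2.66], [-3.11, 3.11]. Speed limits (rad/s): [2.57, 2.57, 3.14, 3.14, 3.14, 3.14].

### API

Orientations are given as [roll, pitch, yaw] about the fixed x, y, z axes, in that order (R = Rz(yaw) Ry(pitch) Rx(roll)).
In Python, from plant import get_obs, capture, camera_model, close_job, search_frame, regions_of, pinpoint gives the robot as it stands. The module is installed in compiled form; this text tells all that it offers.
- The arm moves only by the shell command python3 -m pendant 'ROWS'. ROWS is JSON, one flat list of numbers, 7 for each row, row after row: the shift along the tool's x, y, z in units of 30 mm (1.0 is 30 mm), then the turn, a rotation vector about the tool's x, y, z in units of 4 degrees (1.0 is 4 degrees), then the closure, from -1 (fully open) to 1 (shut), so that 0 is half open. In form: [dx, dy, dz, wx, wy, wz, gripper, dx, dy, dz, wx, wy, wz, gripper, ...]. A call has 1 to 12 rows; each row shifts and turns the commanded pose from where the row before left it, along the tool's axes as they then stand; what a row does not reach is not made up. A row lasts 1/10 s, in which the tool goes at most 50 mm and 8.59 degrees, less where a joint would pass 70% of its speed; a pose out of reach is approached as far as the arm can. A call with a number of a shift or a turn outside -1 to 1 is refused whole. A call with a gripper value outside its range is refused whole. The fingers move at their own pace and stop on an object; the grip force is fixed at half the most. Time passes only in rows, so rows that do not move let the fingers close. It gives the time, the measured TCP pose, the force, the opening and the grip force at its end, in the units of the state.
- get_obs(): the state, without advancing time (a new reading comes with each control period).
- capture(name): name is "scene" or "top"; returns the picture (480x640x3 uint8, red, green, blue); there is no depth.
- camera_model(name): a dict with "fov_y" (degrees; the focal length in pixels is half the picture's height over the tangent of half this angle, whatever the lens; pixels are square), "cx", "cy" (the principal point, pixels), "pose" (4x4, takes a point from camera to world coordinates). Camera axes: x right, y up, looking along -z (the intrinsics and any distortion apply to the point x, -y, -z); pixel columns grow to the right and rows downward; lengths in mm; the calibration is good to about 2 mm. A picture is of the moment at which its call begins. camera_model takes no time and is no camera call.
- close_job(): hands the job in; it is judged then, once.
Trained networks look in the newest picture that a camera, given by its name, has taken for a name from the list of things; names that differ only in an ending like _2 or _b are one class to them, and where a whole thing is asked for, a point or a joint stands for the part that bears it (a point fixed in the world has none). Each returns a list of dicts, best first, with "score" (0 to 1); they miss things now and then, are a little off and sometimes report something else, mostly with a low value. They report only what shows in the picture. A call takes as long as a camera call. They do not tell look-alikes from the thing itself.
- search_frame(camera, thing): "location" ([column, row] in pixels, amid what is visible of it).
- regions_of(camera, thing): "pixels" (480x640 bool, what is visible of it) and "location" ([column, row] in pixels, amid what is visible of it).
- pinpoint(camera, thing): "location" ([column, row] in pixels: a listed point, or the origin of a listed thing).
The state is a dict: "time": time; "joint_positions": joint angles; "dq": joint speeds; "tau": joint torques, N m; "tool_pos": TCP position; "tcp_rot": TCP orientation; "contact_force": force on the tool from outside, world axes, zero at the start; "moment": the same for the moment, N m; "grip_width": finger opening in mm; "finger_force": force on a finger pad.
Only numpy, scipy, OpenCV 4.12 (cv2) and the standard library are available. Lean on these libraries where they do the work, as an engineer would, in place of code of your own. Each camera call takes 0.05 s, during which the arm holds its last target. There are 200 camera calls.

## Working session

There is one attempt and no reset: what is moved stays moved. The work goes in short steps, Python scripts to look and compute and a shell command to move; the robot and the scene stay as the last step left them, time stands still between calls to the robot, and variables do not carry over. Pictures are saved under pics/ and viewed, at most 14 in all, crops included, and the job is handed in when it is done.

```bash
mkdir -p pics; cat > h.py <<'E'
import numpy as np, cv2
from plant import *
def ray(cam,px):
    m=camera_model(cam); f=240/np.tan(np.radians(m["fov_y"])/2); P=np.array(m["pose"])
    d=np.array([(px[0]-m["cx"])/f,-(px[1]-m["cy"])/f,-1.0]); return P[:3,3],P[:3,:3]@d
def ground(cam,px,z=0):
    o,d=ray(cam,px); return o+d*(z-o[2])/d[2]
def proj(cam,X):
    m=camera_model(cam); f=240/np.tan(np.radians(m["fov_y"])/2); P=np.array(m["pose"])
    c=P[:3,:3].T@(np.array(X)-P[:3,3]); return m["cx"]+f*c[0]/-c[2], m["cy"]-f*c[1]/-c[2]
E
python3 - <<'E'
from h import *
for c in("scene","top"):
    m=camera_model(c); print(c,m); cv2.imwrite(f"pics/{c}0.png",capture(c)[:,:,::-1])
o=get_obs();print(o["tool_pos"],o["tcp_rot"],o["grip_width"],o["time"])
for t in "heel_foot plug_foot forefoot_foot bar_foot heel_plate plug_plate forefoot_plate bar_plate".split():
    z=0 if 'foot' in t.split('_')[1] else 6
    for r in pinpoint("top",t)[:3]: print(t,round(r["score"],2),np.round(r["location"]),ground("top",r["location"],z).round())
E
```

```text
scene {'fov_y': 42.89058337897936, 'cx': 313.9562588062566, 'cy': 235.43759150492266, 'pose': array([[ 2.52163119e-01, -8.29508963e-01,  4.98325838e-01,
         1.30656000e+03],
       [ 9.67669809e-01,  2.19014389e-01, -1.25091322e-01,
        -1.69353216e+02],
       [-5.37615604e-03,  5.13758286e-01,  8.57918131e-01,
         1.41207811e+03],
       [ 0.00000000e+00,  0.00000000e+00,  0.00000000e+00,
         1.00000000e+00]])}
top {'fov_y': 57.26272394782574, 'cx': 323.5834903962048, 'cy': 246.23368007409584, 'pose': array([[-3.09587897e-03,  9.92124303e-01, -1.25218937e-01,
         3.67202915e+02],
       [-9.99687371e-01,  3.62436222e-05,  2.50031614e-02,
         2.30597858e+01],
       [ 2.48107825e-02,  1.25257197e-01,  9.91814025e-01,
         1.21045005e+03],
       [ 0.00000000e+00,  0.00000000e+00,  0.00000000e+00,
         1.00000000e+00]])}
[208.96555951 481.24705578 226.12315267] [-3.14026927e+00 -1.86911443e-04  2.73181336e+00] 92.08876183211216 0.1
heel_foot 0.83 [425. 300.] [ 371. -286.    0.]
plug_foot 0.76 [372. 300.] [ 371. -139.    0.]
plug_foot 0.7 [342. 298.] [378. -57.   0.]
plug_foot 0.6 [358. 270.] [ 452. -101.    0.]
forefoot_foot 0.6 [276. 274.] [443. 123.   0.]
forefoot_foot 0.56 [426. 299.] [ 373. -288.    0.]
bar_foot 0.89 [281. 199.] [654. 112.   0.]
bar_foot 0.56 [221. 299.] [375. 272.   0.]
heel_plate 0.81 [217. 298.] [377. 282.   6.]
plug_plate 0.78 [462. 228.] [ 572. -395.    6.]
forefoot_plate 0.56 [362. 199.] [ 653. -115.    6.]
forefoot_plate 0.44 [281. 201.] [647. 112.   6.]
bar_plate 0.71 [187. 228.] [569. 370.   6.]
```

View pics/top0.png

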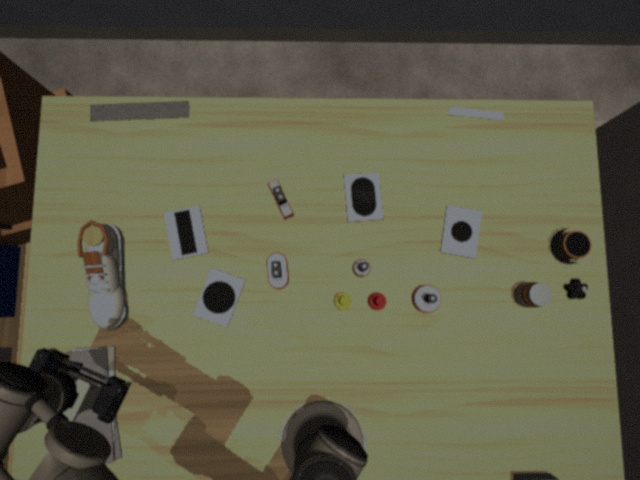

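View pics/scene0.png

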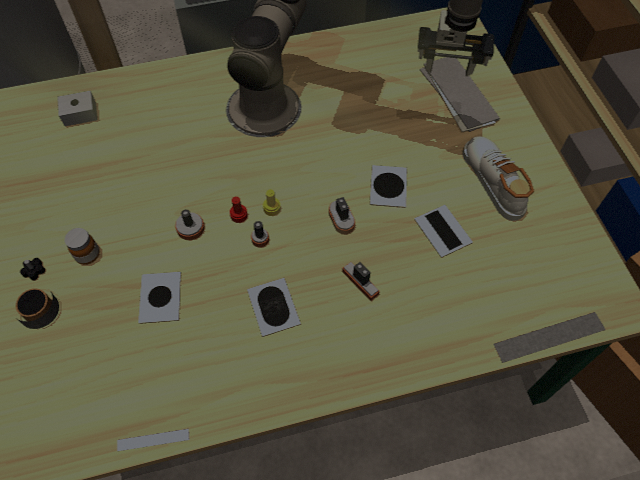

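Top view: plug_foot candidates are the grey one at (361,268), yellow at (343,301) and red at (377,301), so I choose (361,268). The other feet are heel (427,298), oval (277,270) and bar (281,199). Plates are bar (187,232), heel (219,297), oval (363,197) and plug (461,231). Next I fit the models in both views and make one crop.

```bash
cat >> h.py <<'E'
from scipy.optimize import minimize
def disc(r,c=0): a=np.linspace(0,2*np.pi,40); return np.c_[r*np.cos(a),r*np.sin(a)]
def rect(l,w): return np.array([[-l,-w],[l,-w],[l,w],[-l,w]])/2.
def oval(l,w): 
    d=disc(w/2); s=np.sign(d[:,:1]); return d+np.c_[s*(l-w)/2,0*s]
cyl=(disc(12),26,76); blk=(rect(40,22),26,76); pl=[(rect(136,100),0,6)]
M=dict(heel_foot=[(disc(38),0,26),cyl],plug_foot=[(disc(24),0,26),cyl],forefoot_foot=[(oval(100,56),0,26),blk],bar_foot=[(rect(110,30),0,26),blk],
 heel_plate=pl,plug_plate=pl,forefoot_plate=pl,bar_plate=pl)
def sil(cam,model,x,y,yaw,z=0,k=4):
    im=np.zeros((480*k,640*k),np.uint8); c,s=np.cos(yaw),np.sin(yaw)
    for p,z0,z1 in model:
        q=p@np.array([[c,s],[-s,c]])+[x,y]
        P=np.array([proj(cam,[*a,zz+z]) for a in q for zz in(z0,z1)])
        h=cv2.convexHull(((P+.5)*k).astype(np.float32)).round().astype(np.int32)
        cv2.fillConvexPoly(im,h,1)
    return cv2.resize(im.astype(np.float32),(640,480),interpolation=cv2.INTER_AREA)
def fit(cams,masks,model,x0):
    def cost(v):
        r=0
        for c,m in zip(cams,masks):
            s=sil(c,model,v[0],v[1],v[2]/50); r+=np.minimum(s,m).sum()/np.maximum(s,m).sum()
        return -r/len(cams)
    best=None
    for yw in x0[2]:
        sx=np.array([[x0[0],x0[1],yw*50]]*4)+np.array([[0,0,0],[8,0,0],[0,8,0],[0,0,20]])
        o=minimize(cost,sx[0],method="Nelder-Mead",options=dict(initial_simplex=sx,maxfev=70,xatol=.2,fatol=1e-4))
        if best is None or o.fun<best.fun: best=o
    return [*best.x[:2].round(1),round(best.x[2]/50,3)],round(-best.fun,3)
E
cat > meas.py <<'E'
from h import *
import pickle
px=dict(heel_foot=(427,298),plug_foot=(361,268),forefoot_foot=(277,270),bar_foot=(281,199),heel_plate=(219,297),plug_plate=(461,231),forefoot_plate=(363,197),bar_plate=(187,232))
im={c:capture(c) for c in("top","scene")}
ims=im["top"][160:340,150:500]; cv2.imwrite("pics/crop.png",cv2.resize(ims,None,fx=2.25,fy=2.25,interpolation=3)[:,:,::-1])
res={}
for t in px:
    g=ground("top",px[t],10); ms={}
    for c in im:
        w=np.array(proj(c,g)); rs=[r for r in regions_of(c,t) if np.hypot(*(np.array(r["location"])-w))<25]
        if rs: ms[c]=rs[0]["pixels"].astype(np.float32)
    yaws=[0] if t in("heel_foot","plug_foot") else [-1,0,1] if 'plate' in t else [-.8,0,.8,1.57]
    out=[]
    for c in ms: out.append((c,*fit([c],[ms[c]],M[t],(g[0],g[1],yaws))))
    res[t]=out; print(t,g[:2].round(),out,flush=True)
E
time python3 meas.py
```

```text
Traceback (most recent call last):
  File "meas.py", line 14, in <module>
    for c in ms: out.append((c,*fit([c],[ms[c]],M[t],(g[0],g[1],yaws))))
                                ~~~^^^^^^^^^^^^^^^^^^^^^^^^^^^^^^^^^^^
  File "h.py", line 36, in fit
    o=minimize(cost,sx[0],method="Nelder-Mead",options=dict(initial_simplex=sx,maxfev=70,xatol=.2,fatol=1e-4))
  File "h.py", line 31, in cost
    s=sil(c,model,v[0],v[1],v[2]/50); r+=np.minimum(s,m).sum()/np.maximum(s,m).sum()
  File "h.py", line 23, in sil
    P=np.array([proj(cam,[*a,zz+z]) for a in q for zz in(z0,z1)])
                ~~~~^^^^^^^^^^^^^^^
  File "h.py", line 9, in proj
    m=camera_model(cam); f=240/np.tan(np.radians(m["fov_y"])/2); P=np.array(m["pose"])
ValueError: time passes only in moves, steps and waits

real	0m6.123s
user	0m2.264s
sys	0m0.203s
```

```bash
sed -i 's/^from plant import \*/from plant import *\nimport plant, functools\ncamera_model=functools.cache(plant.camera_model)/' h.py; time python3 meas.py
```

```text
heel_foot [ 376. -289.] [('top', [np.float64(376.3), np.float64(-284.4), np.float64(0.044)], np.float64(0.957)), ('scene', [np.float64(377.9), np.float64(-284.4), np.float64(0.093)], np.float64(0.915))]
plug_foot [ 459. -110.] [('top', [np.float64(459.7), np.float64(-108.7), np.float64(0.153)], np.float64(0.951)), ('scene', [np.float64(460.7), np.float64(-107.1), np.float64(-0.134)], np.float64(0.915))]
forefoot_foot [453. 120.] [('top', [np.float64(451.8), np.float64(118.6), np.float64(0.103)], np.float64(0.923)), ('scene', [np.float64(452.6), np.float64(120.8), np.float64(0.097)], np.float64(0.935))]
bar_foot [651. 111.] [('top', [np.float64(650.5), np.float64(112.6), np.float64(0.44)], np.float64(0.931)), ('scene', [np.float64(653.7), np.float64(114.0), np.float64(0.428)], np.float64(0.937))]
heel_plate [381. 275.] [('top', [np.float64(381.7), np.float64(277.3), np.float64(-0.365)], np.float64(0.95)), ('scene', [np.float64(382.9), np.float64(278.0), np.float64(-0.332)], np.float64(0.942))]
plug_plate [ 562. -390.] [('top', [np.float64(562.0), np.float64(-391.7), np.float64(-0.171)], np.float64(0.971)), ('scene', [np.float64(562.0), np.float64(-389.0), np.float64(-0.187)], np.float64(0.965))]
forefoot_plate [ 658. -118.] [('top', [np.float64(660.5), np.float64(-117.6), np.float64(0.077)], np.float64(0.959)), ('scene', [np.float64(661.2), np.float64(-117.3), np.float64(0.075)], np.float64(0.962))]
bar_plate [558. 367.] [('top', [np.float64(559.0), np.float64(374.0), np.float64(0.216)], np.float64(0.963)), ('scene', [np.float64(559.8), np.float64(375.4), np.float64(0.207)], np.float64(0.967))]
real	0m13.565s
user	0m14.923s
sys	0m2.103s
```

View pics/crop.png

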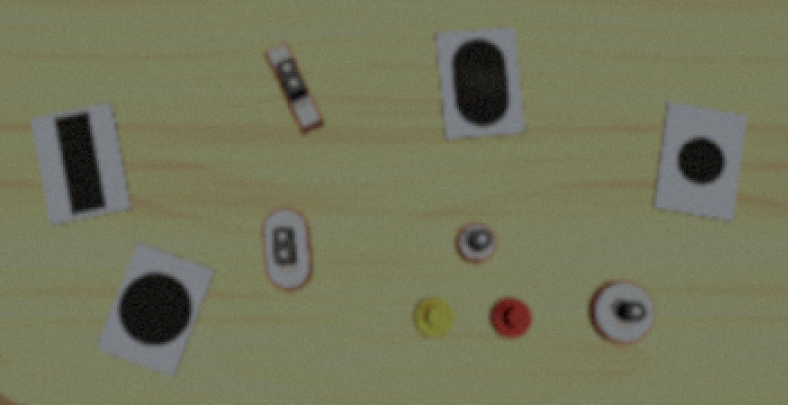

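Crop confirms it: the steel plug_foot is at about (361,268), apart from yellow and red, and both cameras agree to within 3 mm. I start with the bar foot.

```bash
cat > d.py <<'E'
import sys,numpy as np
from plant import get_obs
o=get_obs();p=np.array(o["tool_pos"]);yaw=o["tcp_rot"][2]
x,y,z,w=map(float,sys.argv[1:5]); a=(w-yaw+np.pi)%(2*np.pi)-np.pi
d=np.array([x,y,z])-p
def tl(q): c,s=np.cos(q),np.sin(q); return np.array([c*d[0]+s*d[1],s*d[0]-c*d[1],-d[2]])/30
print("t",round(o["time"],1),p.round(1),"rpy",np.round(o["tcp_rot"],3),"w",round(o["grip_width"],1),"f",np.round(o["finger_force"],1))
print("after turn:",tl(w).round(2),"wz",round(-np.degrees(a)/4,2),"| now:",tl(yaw).round(2))
E
python3 -m pendant '[0,0,0.2,0,0,-1,-1, 0,0,0.2,0,0,-1,-1, 0,0,0.2,0,0,-1,-1, 0,0,0.2,0,0,-1,-1, 0,0,0.2,0,0,-1,-1, 0,0,0.2,0,0,-1,-1, 0,0,0.2,0,0,-1,-1, 0,0,0.2,0,0,-1,-1, 0,0,0.2,0,0,-1,-1, 0,0,0.2,0,0,-1,-1, 0,0,0.2,0,0,-1,-1, 0,0,0.2,0,0,-1,-1]'; python3 d.py 652 113 120 3.576
```

```text
time: 2.8
tool_pos: [209.2, 481.6, 154.5]
tcp_rot: [3.141, 0.0, -2.711]
contact_force: [0.1, 0.2, 0.3]
grip_width: 91.8
finger_force: 0.0
t 2.8 [209.2 481.6 154.5] rpy [ 3.141  0.    -2.711] w 91.8 f 0.0
after turn: [ -8.22 -17.36   1.15] wz -0.05 | now: [ -8.28 -17.33   1.15]
```

```bash
python3 -m pendant '[-0.45,-0.96,0,0,0,0,-1, -0.45,-0.96,0,0,0,0,-1, -0.45,-0.96,0,0,0,0,-1, -0.45,-0.96,0,0,0,0,-1, -0.45,-0.96,0,0,0,0,-1, -0.45,-0.96,0,0,0,0,-1, -0.45,-0.96,0,0,0,0,-1, -0.45,-0.96,0,0,0,0,-1, -0.45,-0.96,0,0,0,0,-1, -0.45,-0.96,0,0,0,0,-1, -0.45,-0.96,0,0,0,0,-1, -0.45,-0.96,0,0,0,0,-1]' >/dev/null
python3 -m pendant '[-0.45,-0.96,0,0,0,0,-1, -0.45,-0.96,0,0,0,0,-1, -0.45,-0.96,0,0,0,0,-1, -0.45,-0.96,0,0,0,0,-1, -0.45,-0.96,0,0,0,0,-1, -0.45,-0.96,0,0,0,0,-1, 0,0,0,0,0,0,-1]'; python3 d.py 652 113 40 3.576
```

```text
time: 4.7
tool_pos: [647.8, 107.6, 154.1]
tcp_rot: [-3.14, 0.001, -2.717]
contact_force: [0.0, 0.3, -0.5]
grip_width: 92.0
finger_force: 0.0
t 4.7 [647.8 107.6 154.1] rpy [-3.140e+00  1.000e-03 -2.717e+00] w 92.0 f 0.0
after turn: [-0.2   0.11  3.8 ] wz -0.14 | now: [-0.2   0.11  3.8 ]
```

```bash
python3 -m pendant '[-0.2,0.11,0.5,0,0,-0.1,-1, 0,0,0.8,0,0,0,-1, 0,0,0.8,0,0,0,-1, 0,0,0.8,0,0,0,-1, 0,0,0.6,0,0,0,-1, 0,0,0.3,0,0,0,-1, 0,0,0,0,0,0,-1]' | head -2
python3 -m pendant '[0,0,0,0,0,0,1, 0,0,0,0,0,0,1, 0,0,0,0,0,0,1, 0,0,0,0,0,0,1, 0,0,0,0,0,0,1, 0,0,0,0,0,0,1, 0,0,0,0,0,0,1, 0,0,0,0,0,0,1]'; python3 d.py 559.5 374.7 156 3.354
```

```text
time: 5.4
tool_pos: [647.9, 117.3, 38.8]
time: 6.2
tool_pos: [649.5, 116.2, 40.7]
tcp_rot: [3.142, 0.0, -2.707]
contact_force: [-0.7, 0.2, -0.1]
grip_width: 32.6
finger_force: 0.0
t 6.2 [649.5 116.2  40.7] rpy [ 3.142  0.    -2.707] w 32.6 f 0.0
after turn: [ 1.12  9.05 -3.84] wz 3.19 | now: [-0.91  9.08 -3.84]
```

```bash
python3 -m pendant '[0,0,0,0,0,0,1, 0,0,0,0,0,0,1, 0,0,0,0,0,0,1, 0,0,0,0,0,0,1, 0,0,0,0,0,0,1]'; python3 d.py 559.5 374.7 156 3.354
```

```text
time: 6.7
tool_pos: [649.6, 116.2, 40.8]
tcp_rot: [-3.141, 0.0, -2.707]
contact_force: [1.4, -1.0, -1.3]
grip_width: 21.7
finger_force: 30.0
t 6.7 [649.6 116.2  40.8] rpy [-3.141  0.    -2.707] w 21.7 f 30.0
after turn: [ 1.12  9.06 -3.84] wz 3.19 | now: [-0.91  9.08 -3.84]
```

```bash
python3 -m pendant '[0,0,-0.5,0,0,0,1, 0,0,-0.8,0,0,0,1, 0,0,-0.9,0,0,0,1, 0,0,-0.9,0,0,0,1, 0,0,-0.74,0,0,0,1, 0,0,0,0,0,0.8,1, 0,0,0,0,0,0.8,1, 0,0,0,0,0,0.8,1, 0,0,0,0,0,0.8,1]'|head -2
python3 -m pendant '[0.05,0.5,0,0,0,0,1, 0.1,0.8,0,0,0,0,1, 0.1,0.9,0,0,0,0,1, 0.1,0.9,0,0,0,0,1, 0.1,0.9,0,0,0,0,1, 0.1,0.9,0,0,0,0,1, 0.1,0.9,0,0,0,0,1, 0.1,0.9,0,0,0,0,1, 0.15,0.9,0,0,0,0,1, 0.15,0.9,0,0,0,0,1, 0.15,0.5,0,0,0,0,1, 0,0,0,0,0,0,1]'
python3 -m pendant '[0,0,0,0,0,0,1, 0,0,0,0,0,0,1]' >/dev/null;  python3 d.py 559.5 374.7 47 3.354
python3 - <<'E'
from h import *
cv2.imwrite("pics/a.png",cv2.resize(capture("scene")[120:360,300:620],None,fx=2.4,fy=2.4)[:,:,::-1])
E
```

```text
time: 7.6
tool_pos: [649.0, 116.5, 156.6]
time: 8.8
tool_pos: [555.6, 375.1, 156.1]
tcp_rot: [3.141, -0.001, -2.926]
contact_force: [0.2, 0.0, -2.4]
grip_width: 21.6
finger_force: 30.0
t 9.0 [558.  371.7 156. ] rpy [-3.141  0.    -2.931] w 21.7 f 30.0
after turn: [-0.07  0.09  3.63] wz -0.02 | now: [-0.07  0.09  3.63]
```

View pics/a.png

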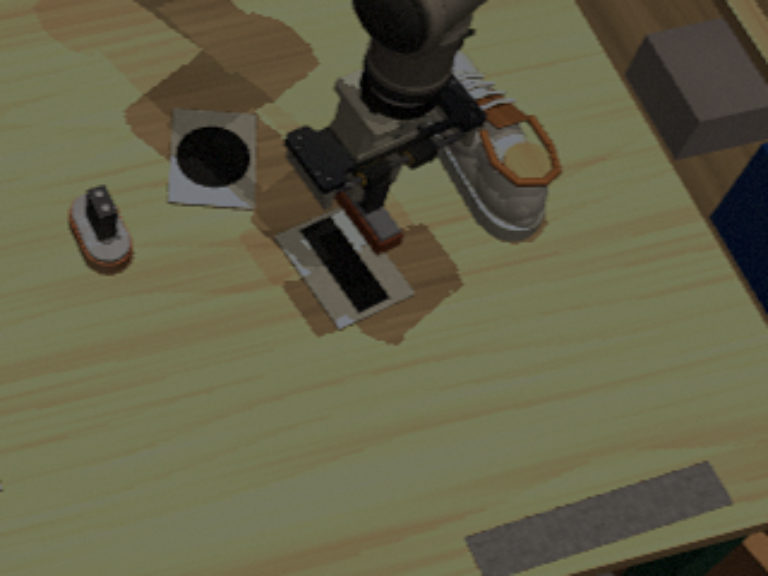

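The bar foot hangs upright above its plate, parallel to the silhouette (plate at crop pixel ~(345,265)). I set it down.

```bash
python3 -m pendant '[-0.07,0.09,0.5,0,0,0,1, 0,0,0.7,0,0,0,1, 0,0,0.7,0,0,0,1, 0,0,0.6,0,0,0,1, 0,0,0.5,0,0,0,1, 0,0,0.3,0,0,0,1, 0,0,0.2,0,0,0,1, 0,0,0,0,0,0,1, 0,0,0,0,0,0,1, 0,0,0,0,0,0,1]';  python3 d.py 559.5 374.7 47 3.354
```

```text
time: 10.05
tool_pos: [559.6, 376.1, 52.0]
tcp_rot: [3.141, 0.002, -2.93]
contact_force: [-0.2, 0.8, -3.0]
grip_width: 21.8
finger_force: 30.0
t 10.1 [559.6 376.1  52. ] rpy [ 3.141e+00  2.000e-03 -2.930e+00] w 21.8 f 30.0
after turn: [ 0.01 -0.04  0.17] wz -0.01 | now: [ 0.01 -0.04  0.17]
```

```bash
python3 -m pendant '[0,0,0.1,0,0,0,1, 0,0,0.06,0,0,0,1, 0,0,0,0,0,0,1, 0,0,0,0,0,0,1]';  python3 d.py 559.5 374.7 47 3.354
```

```text
time: 10.45
tool_pos: [559.3, 375.9, 46.7]
tcp_rot: [3.141, 0.001, -2.93]
contact_force: [-0.5, -0.1, 1.9]
grip_width: 21.7
finger_force: 30.0
t 10.4 [559.3 375.9  46.7] rpy [ 3.141e+00  1.000e-03 -2.930e+00] w 21.7 f 30.0
after turn: [ 0.   -0.04 -0.01] wz -0.01 | now: [ 0.   -0.04 -0.01]
```

```bash
python3 -m pendant '[0,0,0,0,0,0,-1, 0,0,0,0,0,0,-1, 0,0,0,0,0,0,-1, 0,0,0,0,0,0,-1, 0,0,0,0,0,0,-1, 0,0,0,0,0,0,-1, 0,0,0,0,0,0,-1, 0,0,-0.5,0,0,0,-1, 0,0,-0.8,0,0,0,-1, 0,0,-0.9,0,0,0,-1, 0,0,-0.9,0,0,0,-1, 0,0,-0.4,0,0,0,-1]';  python3 d.py 452 119.5 40 3.24
```

```text
time: 11.65
tool_pos: [560.3, 376.4, 155.4]
tcp_rot: [3.14, 0.006, -2.93]
contact_force: [-0.3, 1.0, 0.0]
grip_width: 91.6
finger_force: 0.0
t 11.7 [560.3 376.4 155.4] rpy [ 3.14   0.006 -2.93 ] w 91.6 f 0.0
after turn: [ 4.43 -8.17  3.85] wz 1.62 | now: [ 5.33 -7.62  3.85]
```

```bash
python3 -m pendant '[0,0,0,0,0,0.8,-1, 0,0,0,0,0,0.8,-1, 0.4,-0.7,0,0,0,0,-1, 0.4,-0.8,0,0,0,0,-1, 0.5,-0.9,0,0,0,0,-1, 0.5,-0.9,0,0,0,0,-1, 0.5,-0.9,0,0,0,0,-1, 0.5,-0.9,0,0,0,0,-1, 0.5,-0.9,0,0,0,0,-1, 0.5,-0.9,0,0,0,0,-1, 0.4,-0.8,0,0,0,0,-1, 0.23,-0.47,0,0,0,0,-1]' >/dev/null
python3 -m pendant '[0,0,0,0,0,0,-1, 0,0,0,0,0,0,-1, 0,0,0,0,0,0,-1]' >/dev/null; python3 d.py 452 119.5 40 3.24
python3 - <<'E'
from h import *
capture("scene");capture("top")
for c in("top","scene"):
    rs=[r for r in regions_of(c,"bar_foot")]
    for r in rs[:2]: print(c,round(r["score"],2),r["location"])
    w=np.array(proj(c,[559,375,20])); rs=[r for r in rs if np.hypot(*(np.array(r["location"])-w))<25]
    if rs: print(fit([c],[rs[0]["pixels"].astype(np.float32)],M["bar_foot"],(559,375,[0,.4])))
E
```

```text
t 13.2 [451.6 119.3 151.2] rpy [ 3.141e+00  1.000e-03 -3.041e+00] w 91.8 f 0.0
after turn: [-0.01  0.01  3.71] wz 0.03 | now: [-0.01  0.01  3.71]
top 0.58 [184.6, 229.9]
([np.float64(561.4), np.float64(376.4), np.float64(0.239)], np.float64(0.886))
scene 0.89 [444.6, 226.5]
scene 0.73 [499.2, 177.7]
([np.float64(558.6), np.float64(377.6), np.float64(0.17)], np.float64(0.905))
```

Bar foot is placed within about 2 mm. Next, the oval foot.

```bash
python3 -m pendant '[0,0,0.5,0,0,0,-1, 0,0,0.8,0,0,0,-1, 0,0,0.8,0,0,0,-1, 0,0,0.8,0,0,0,-1, 0,0,0.5,0,0,0,-1, 0,0,0.3,0,0,0,-1, 0,0,0,0,0,0,-1, 0,0,0,0,0,0,-1]' | head -2
python3 -m pendant '[0,0,0,0,0,0,1, 0,0,0,0,0,0,1, 0,0,0,0,0,0,1, 0,0,0,0,0,0,1, 0,0,0,0,0,0,1, 0,0,0,0,0,0,1, 0,0,0,0,0,0,1, 0,0,0,0,0,0,1, 0,0,0,0,0,0,1, 0,0,0,0,0,0,1, 0,0,0,0,0,0,1, 0,0,0,0,0,0,1]'; python3 d.py 661 -117.5 156 3.218
```

```text
time: 14.15
tool_pos: [451.7, 118.8, 40.5]
time: 15.35
tool_pos: [451.3, 118.8, 40.1]
tcp_rot: [3.141, 0.0, -3.042]
contact_force: [-0.9, 2.5, -0.8]
grip_width: 21.9
finger_force: 30.0
t 15.3 [451.3 118.8  40.1] rpy [ 3.141  0.    -3.042] w 21.9 f 30.0
after turn: [-6.37 -8.39 -3.86] wz 0.33 | now: [-6.17 -8.53 -3.86]
```

```bash
python3 -m pendant '[0,0,-0.5,0,0,0.3,1, 0,0,-0.8,0,0,0,1, 0,0,-0.9,0,0,0,1, 0,0,-0.9,0,0,0,1, 0,0,-0.74,0,0,0,1]'|head -2
python3 -m pendant '[-0.4,-0.5,0,0,0,0,1, -0.6,-0.8,0,0,0,0,1, -0.7,-0.9,0,0,0,0,1, -0.7,-0.9,0,0,0,0,1, -0.7,-0.9,0,0,0,0,1, -0.7,-0.9,0,0,0,0,1, -0.7,-0.9,0,0,0,0,1, -0.7,-0.9,0,0,0,0,1, -0.6,-0.8,0,0,0,0,1, -0.37,-0.5,0,0,0,0,1, -0.2,-0.39,0,0,0,0,1, 0,0,0,0,0,0,1]' >/dev/null
python3 -m pendant '[0,0,0,0,0,0,1, 0,0,0,0,0,0,1, 0,0,0,0,0,0,1]' >/dev/null;  python3 d.py 661 -117.5 47 3.218
```

```text
time: 15.85
tool_pos: [450.8, 118.4, 156.1]
t 17.4 [ 661.2 -116.3  155.3] rpy [ 3.141e+00 -1.000e-03 -3.062e+00] w 21.8 f 30.0
after turn: [ 0.01 -0.04  3.61] wz 0.05 | now: [ 0.01 -0.04  3.61]
```

```bash
python3 -m pendant '[0,-0.03,0.5,0,0,0,1, 0,0,0.7,0,0,0,1, 0,0,0.7,0,0,0,1, 0,0,0.6,0,0,0,1, 0,0,0.5,0,0,0,1, 0,0,0.3,0,0,0,1, 0,0,0.2,0,0,0,1, 0,0,0,0,0,0,1, 0,0,0,0,0,0,1, 0,0,0,0,0,0,1]';  python3 d.py 661 -117.5 46.3 3.218
```

```text
time: 18.35
tool_pos: [662.3, -118.3, 51.3]
tcp_rot: [-3.141, 0.002, -3.063]
contact_force: [0.6, 0.3, -4.5]
grip_width: 21.9
finger_force: 30.0
t 18.4 [ 662.3 -118.3   51.3] rpy [-3.141e+00  2.000e-03 -3.063e+00] w 21.9 f 30.0
after turn: [0.04 0.03 0.17] wz 0.04 | now: [0.04 0.03 0.17]
```

```bash
python3 -m pendant '[0,0,0.1,0,0,0,1, 0,0,0.06,0,0,0,1, 0,0,0,0,0,0,1, 0,0,0,0,0,0,1]';  python3 d.py 661 -117.5 46.3 3.218
```

```text
time: 18.75
tool_pos: [662.0, -118.2, 46.2]
tcp_rot: [-3.141, 0.001, -3.063]
contact_force: [0.1, -0.4, 0.1]
grip_width: 21.7
finger_force: 30.0
t 18.8 [ 662.  -118.2   46.2] rpy [-3.141e+00  1.000e-03 -3.063e+00] w 21.7 f 30.0
after turn: [ 0.03  0.03 -0.  ] wz 0.04 | now: [ 0.03  0.03 -0.  ]
```

```bash
python3 -m pendant '[0,0,0,0,0,0,-1, 0,0,0,0,0,0,-1, 0,0,0,0,0,0,-1, 0,0,0,0,0,0,-1, 0,0,0,0,0,0,-1, 0,0,0,0,0,0,-1, 0,0,0,0,0,0,-1, 0,0,-0.5,0,0,0,-1, 0,0,-0.8,0,0,0,-1, 0,0,-0.9,0,0,0,-1, 0,0,-0.9,0,0,0,-1, 0,0,-0.4,0,0,0,-1]';  python3 d.py 460 -108 40 3.22
```

```text
time: 19.95
tool_pos: [663.0, -118.5, 154.8]
tcp_rot: [-3.14, 0.005, -3.063]
contact_force: [0.6, 0.2, 0.6]
grip_width: 91.5
finger_force: 0.0
t 19.9 [ 663.  -118.5  154.8] rpy [-3.14   0.005 -3.063] w 91.5 f 0.0
after turn: [6.72 0.88 3.83] wz 0.01 | now: [6.72 0.88 3.83]
```

```bash
python3 -m pendant '[0.4,0,0,0,0,0,-1, 0.8,0.1,0,0,0,0,-1, 0.9,0.1,0,0,0,0,-1, 0.9,0.1,0,0,0,0,-1, 0.9,0.1,0,0,0,0,-1, 0.9,0.1,0,0,0,0,-1, 0.9,0.15,0,0,0,0,-1, 0.7,0.15,0,0,0,0,-1, 0.3,0.15,0,0,0,0,-1, 0,0,0,0,0,0,-1, 0,0,0,0,0,0,-1, 0,0,0,0,0,0,-1]' >/dev/null
python3 d.py 460 -108 40 3.22
python3 - <<'E'
from h import *
capture("scene");capture("top")
for c in("top","scene"):
    rs=[r for r in regions_of(c,"forefoot_foot")]
    w=np.array(proj(c,[661,-117,20])); rs=[r for r in rs if np.hypot(*(np.array(r["location"])-w))<25]
    if rs: print(c,fit([c],[rs[0]["pixels"].astype(np.float32)],M["forefoot_foot"],(661,-117,[0,.4])))
cv2.imwrite("pics/b.png",cv2.resize(capture("scene")[120:360,150:470],None,fx=2.4,fy=2.4)[:,:,::-1])
E
```

```text
t 21.1 [ 460.1 -105.8  150.6] rpy [-3.141e+00  1.000e-03 -3.062e+00] w 92.1 f 0.0
after turn: [ 0.01 -0.07  3.69] wz 0.01 | now: [ 0.01 -0.07  3.69]
top ([np.float64(665.2), np.float64(-120.2), np.float64(0.093)], np.float64(0.888))
scene ([np.float64(661.4), np.float64(-118.3), np.float64(0.086)], np.float64(0.964))
```

View pics/b.png

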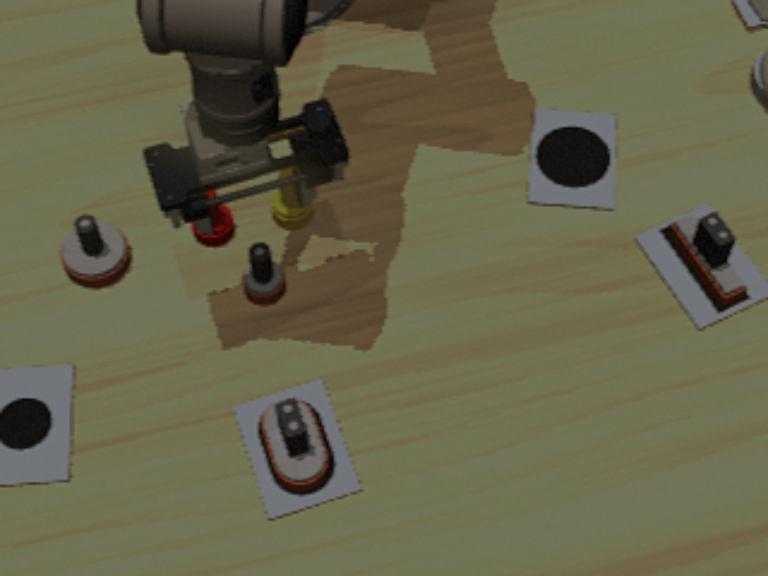

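The oval (crop ~(298,443)) and bar (~(705,265)) feet stand inside their silhouettes. The gripper is above the steel plug foot (~(265,275)), with the red and yellow ones behind it.

```bash
python3 -m pendant '[0,-0.07,0.5,0,0,0,-1, 0,0,0.8,0,0,0,-1, 0,0,0.8,0,0,0,-1, 0,0,0.8,0,0,0,-1, 0,0,0.5,0,0,0,-1, 0,0,0.29,0,0,0,-1, 0,0,0,0,0,0,-1, 0,0,0,0,0,0,-1]' | head -2
python3 -m pendant '[0,0,0,0,0,0,1, 0,0,0,0,0,0,1, 0,0,0,0,0,0,1, 0,0,0,0,0,0,1, 0,0,0,0,0,0,1, 0,0,0,0,0,0,1, 0,0,0,0,0,0,1, 0,0,0,0,0,0,1, 0,0,0,0,0,0,1, 0,0,0,0,0,0,1, 0,0,0,0,0,0,1, 0,0,0,0,0,0,1]'; python3 d.py 562 -390.5 156 3.22
```

```text
time: 22.2
tool_pos: [459.7, -107.8, 40.2]
time: 23.4
tool_pos: [459.2, -107.6, 39.8]
tcp_rot: [3.142, 0.0, -3.063]
contact_force: [-0.6, -0.8, -1.4]
grip_width: 23.7
finger_force: 30.0
t 23.4 [ 459.2 -107.6   39.8] rpy [ 3.142  0.    -3.063] w 23.7 f 30.0
after turn: [-2.68 -9.67 -3.87] wz 0.01 | now: [-2.67 -9.67 -3.87]
```

```bash
python3 -m pendant '[0,0,-0.5,0,0,0,1, 0,0,-0.8,0,0,0,1, 0,0,-0.9,0,0,0,1, 0,0,-0.9,0,0,0,1, 0,0,-0.74,0,0,0,1]'|head -2
python3 -m pendant '[-0.1,-0.4,0,0,0,0,1, -0.2,-0.7,0,0,0,0,1, -0.25,-0.9,0,0,0,0,1, -0.25,-0.9,0,0,0,0,1, -0.25,-0.9,0,0,0,0,1, -0.25,-0.9,0,0,0,0,1, -0.25,-0.9,0,0,0,0,1, -0.25,-0.9,0,0,0,0,1, -0.25,-0.9,0,0,0,0,1, -0.25,-0.9,0,0,0,0,1, -0.2,-0.7,0,0,0,0,1, -0.18,-0.67,0,0,0,0,1]' >/dev/null
python3 -m pendant '[0,0,0,0,0,0,1, 0,0,0,0,0,0,1, 0,0,0,0,0,0,1, 0,0,0,0,0,0,1]' >/dev/null;  python3 d.py 562 -390.5 46.2 3.22
```

```text
time: 23.9
tool_pos: [459.0, -107.5, 156.1]
t 25.5 [ 562.1 -389.7  154.7] rpy [ 3.141 -0.    -3.062] w 23.8 f 30.0
after turn: [ 0.   -0.03  3.62] wz 0.02 | now: [ 0.   -0.03  3.62]
```

```bash
python3 -m pendant '[0,-0.03,0.5,0,0,0,1, 0,0,0.7,0,0,0,1, 0,0,0.7,0,0,0,1, 0,0,0.6,0,0,0,1, 0,0,0.5,0,0,0,1, 0,0,0.3,0,0,0,1, 0,0,0.2,0,0,0,1, 0,0,0,0,0,0,1, 0,0,0,0,0,0,1, 0,0,0,0,0,0,1]'|head -2;  python3 d.py 562 -390.5 46 3.22
```

```text
time: 26.5
tool_pos: [562.8, -391.8, 51.0]
t 26.5 [ 562.8 -391.8   51. ] rpy [-3.140e+00  1.000e-03 -3.063e+00] w 23.2 f 30.0
after turn: [0.02 0.05 0.17] wz 0.01 | now: [0.02 0.05 0.17]
```

```bash
python3 -m pendant '[0,0,0.1,0,0,0,1, 0,0,0.07,0,0,0,1, 0,0,0,0,0,0,1, 0,0,0,0,0,0,1]'; python3 d.py 562 -390.5 46 3.22
```

```text
time: 26.9
tool_pos: [562.6, -391.7, 45.8]
tcp_rot: [-3.141, 0.001, -3.063]
contact_force: [-1.2, 0.6, 3.8]
grip_width: 23.5
finger_force: 30.0
t 26.9 [ 562.6 -391.7   45.8] rpy [-3.141e+00  1.000e-03 -3.063e+00] w 23.5 f 30.0
after turn: [ 0.02  0.04 -0.01] wz 0.01 | now: [ 0.02  0.04 -0.01]
```

```bash
python3 -m pendant '[0,0,0,0,0,0,-1, 0,0,0,0,0,0,-1, 0,0,0,0,0,0,-1, 0,0,0,0,0,0,-1, 0,0,0,0,0,0,-1, 0,0,0,0,0,0,-1, 0,0,0,0,0,0,-1, 0,0,-0.5,0,0,0,-1, 0,0,-0.8,0,0,0,-1, 0,0,-0.9,0,0,0,-1, 0,0,-0.9,0,0,0,-1, 0,0,-0.4,0,0,0,-1]'|tail -2;  python3 d.py 377 -284.5 40 3.22
```

```text
grip_width: 91.8
finger_force: 0.0
t 28.1 [ 563.4 -392.3  154.2] rpy [-3.137  0.004 -3.063] w 91.8 f 0.0
after turn: [5.91 4.07 3.81] wz 0.01 | now: [5.91 4.07 3.81]
```

```bash
python3 -m pendant '[0.4,0.3,0,0,0,0,-1, 0.7,0.5,0,0,0,0,-1, 0.8,0.5,0,0,0,0,-1, 0.8,0.5,0,0,0,0,-1, 0.8,0.6,0,0,0,0,-1, 0.8,0.6,0,0,0,0,-1, 0.8,0.6,0,0,0,0,-1, 0.6,0.4,0,0,0,0,-1, 0.21,0.07,0,0,0,0,-1, 0,0,0,0,0,0,-1, 0,0,0,0,0,0,-1, 0,0,0,0,0,0,-1]' >/dev/null
python3 d.py 377 -284.5 40 3.22
python3 - <<'E'
from h import *
capture("scene");capture("top")
for c in("top","scene"):
    rs=[r for r in regions_of(c,"plug_foot")]
    w=np.array(proj(c,[562,-390,20])); rs=[r for r in rs if np.hypot(*(np.array(r["location"])-w))<25]
    if rs: print(c,fit([c],[rs[0]["pixels"].astype(np.float32)],M["plug_foot"],(562,-390,[0])))
E
```

```text
t 29.3 [ 376.8 -284.3  149.9] rpy [-3.141e+00  1.000e-03 -3.063e+00] w 91.5 f 0.0
after turn: [-0.01 -0.01  3.66] wz 0.01 | now: [-0.01 -0.01  3.66]
top ([np.float64(563.4), np.float64(-395.4), np.float64(0.208)], np.float64(0.834))
scene ([np.float64(561.8), np.float64(-392.3), np.float64(0.133)], np.float64(0.89))
```

```bash
python3 -m pendant '[0,0,0.5,0,0,0,-1, 0,0,0.8,0,0,0,-1, 0,0,0.8,0,0,0,-1, 0,0,0.8,0,0,0,-1, 0,0,0.5,0,0,0,-1, 0,0,0.26,0,0,0,-1, 0,0,0,0,0,0,-1, 0,0,0,0,0,0,-1]' | head -2
python3 -m pendant '[0,0,0,0,0,0,1, 0,0,0,0,0,0,1, 0,0,0,0,0,0,1, 0,0,0,0,0,0,1, 0,0,0,0,0,0,1, 0,0,0,0,0,0,1, 0,0,0,0,0,0,1, 0,0,0,0,0,0,1, 0,0,0,0,0,0,1, 0,0,0,0,0,0,1, 0,0,0,0,0,0,1, 0,0,0,0,0,0,1]'; python3 d.py 382 277.5 156 3.22
```

```text
time: 30.3
tool_pos: [376.3, -284.0, 40.6]
time: 31.5
tool_pos: [376.0, -283.8, 40.1]
tcp_rot: [-3.141, 0.0, -3.063]
contact_force: [0.5, -1.1, -1.0]
grip_width: 23.4
finger_force: 30.0
t 31.5 [ 376.  -283.8   40.1] rpy [-3.141  0.    -3.063] w 23.4 f 30.0
after turn: [-1.66 18.64 -3.86] wz 0.01 | now: [-1.67 18.63 -3.86]
```

```bash
python3 -m pendant '[0,0,-0.5,0,0,0,1, 0,0,-0.8,0,0,0,1, 0,0,-0.9,0,0,0,1, 0,0,-0.9,0,0,0,1, 0,0,-0.74,0,0,0,1]'|head -2
python3 -m pendant '[-0.3,0.4,0,0,0,0,1, -0.4,0.7,0,0,0,0,1, -0.4,0.8,0,0,0,0,1, -0.4,0.8,0,0,0,0,1, -0.4,0.8,0,0,0,0,1, -0.4,0.8,0,0,0,0,1, -0.4,0.8,0,0,0,0,1, -0.4,0.8,0,0,0,0,1, -0.3,0.8,0,0,0,0,1, -0.2,0.8,0,0,0,0,1, -0.1,0.8,0,0,0,0,1, 0,0.8,0,0,0,0,1]' | head -2
python3 d.py 382 277.5 156 3.22
```

```text
time: 32.0
tool_pos: [375.6, -283.2, 156.0]
time: 33.2
tool_pos: [464.4, -1.5, 154.5]
t 33.2 [464.4  -1.5 154.5] rpy [ 3.141e+00 -2.000e-03 -3.063e+00] w 23.7 f 30.0
after turn: [ 2.01  9.49 -0.05] wz 0.01 | now: [ 2.01  9.49 -0.05]
```

```bash
python3 -m pendant '[0,0.8,0,0,0,0,1, 0.1,0.9,0,0,0,0,1, 0.2,0.9,0,0,0,0,1, 0.2,0.9,0,0,0,0,1, 0.2,0.9,0,0,0,0,1, 0.2,0.9,0,0,0,0,1, 0.2,0.9,0,0,0,0,1, 0.2,0.9,0,0,0,0,1, 0.2,0.8,0,0,0,0,1, 0.2,0.7,0,0,0,0,1, 0.2,0.5,0,0,0,0,1, 0.1,0.2,0,0,0,0,1]' >/dev/null
python3 -m pendant '[0,0,0,0,0,0,1, 0,0,0,0,0,0,1, 0,0,0,0,0,0,1, 0,0,0,0,0,0,1]' >/dev/null; python3 d.py 382 277.5 46.3 3.22
```

```text
t 34.8 [383.6 270.  155.3] rpy [-3.141 -0.    -3.064] w 23.5 f 30.0
after turn: [0.03 0.25 3.63] wz -0.01 | now: [0.03 0.25 3.63]
```

```bash
python3 -m pendant '[0.03,0.25,0.5,0,0,0,1, 0,0,0.7,0,0,0,1, 0,0,0.7,0,0,0,1, 0,0,0.6,0,0,0,1, 0,0,0.5,0,0,0,1, 0,0,0.3,0,0,0,1, 0,0,0.2,0,0,0,1, 0,0,0,0,0,0,1, 0,0,0,0,0,0,1, 0,0,0,0,0,0,1]'|head -2;  python3 d.py 382 277.5 46.2 3.22
```

```text
time: 35.8
tool_pos: [382.3, 278.3, 51.0]
t 35.8 [382.3 278.3  51. ] rpy [ 3.141e+00  1.000e-03 -3.063e+00] w 23.5 f 30.0
after turn: [ 0.01 -0.03  0.16] wz 0.01 | now: [ 0.01 -0.03  0.16]
```

```bash
python3 -m pendant '[0,0,0.1,0,0,0,1, 0,0,0.06,0,0,0,1, 0,0,0,0,0,0,1, 0,0,0,0,0,0,1]'
```

```text
time: 36.2
tool_pos: [382.0, 278.2, 46.1]
tcp_rot: [3.141, 0.001, -3.063]
contact_force: [-1.9, -0.8, 3.7]
grip_width: 23.4
finger_force: 30.0
```

Set down. I open and retreat up and to the side, then take a final look.

```bash
python3 -m pendant '[0,0,0,0,0,0,-1, 0,0,0,0,0,0,-1, 0,0,0,0,0,0,-1, 0,0,0,0,0,0,-1, 0,0,0,0,0,0,-1, 0,0,0,0,0,0,-1, 0,0,0,0,0,0,-1, 0,0,-0.5,0,0,0,-1, 0,0,-0.8,0,0,0,-1, 0,0,-0.9,0,0,0,-1, 0,0,-0.9,0,0,0,-1, 0,0,-0.9,0,0,0,-1]' >/dev/null
python3 -m pendant '[0,-0.4,0,0,0,0,-1, -0.4,-0.8,0,0,0,0,-1, -0.5,-0.8,0,0,0,0,-1, -0.5,-0.8,0,0,0,0,-1, -0.5,-0.8,0,0,0,0,-1, -0.5,-0.8,0,0,0,0,-1, -0.5,-0.8,0,0,0,0,-1, -0.4,-0.8,0,0,0,0,-1, 0,-0.4,0,0,0,0,-1, 0,0,0,0,0,0,-1, 0,0,0,0,0,0,-1]'|head -2
python3 - <<'E'
from h import *
im=capture("scene");capture("top")
for t,g in dict(heel_foot=(382,277.5),plug_foot=(562,-390),forefoot_foot=(661,-117),bar_foot=(559,375)).items():
  for c in("top","scene"):
    w=np.array(proj(c,[*g,20])); rs=[r for r in regions_of(c,t) if np.hypot(*(np.array(r["location"])-w))<25]
    m=[(p,a+6,b+6) for p,a,b in M[t]]
    if rs: print(t,c,fit([c],[rs[0]["pixels"].astype(np.float32)],m,(*g,[.1])))
cv2.imwrite("pics/end.png",cv2.resize(im[110:350,120:520],None,fx=2,fy=2)[:,:,::-1])
E
```

```text
time: 38.5
tool_pos: [494.7, 94.8, 165.1]
heel_foot top ([np.float64(382.3), np.float64(278.9), np.float64(0.634)], np.float64(0.654))
heel_foot scene ([np.float64(383.2), np.float64(276.8), np.float64(0.35)], np.float64(0.871))
plug_foot top ([np.float64(561.7), np.float64(-393.8), np.float64(0.304)], np.float64(0.885))
forefoot_foot top ([np.float64(662.1), np.float64(-118.0), np.float64(0.098)], np.float64(0.911))
forefoot_foot scene ([np.float64(665.3), np.float64(-118.9), np.float64(0.071)], np.float64(0.918))
bar_foot top ([np.float64(560.1), np.float64(375.0), np.float64(0.261)], np.float64(0.895))
bar_foot scene ([np.float64(562.7), np.float64(374.9), np.float64(0.216)], np.float64(0.945))
```

View pics/end.png

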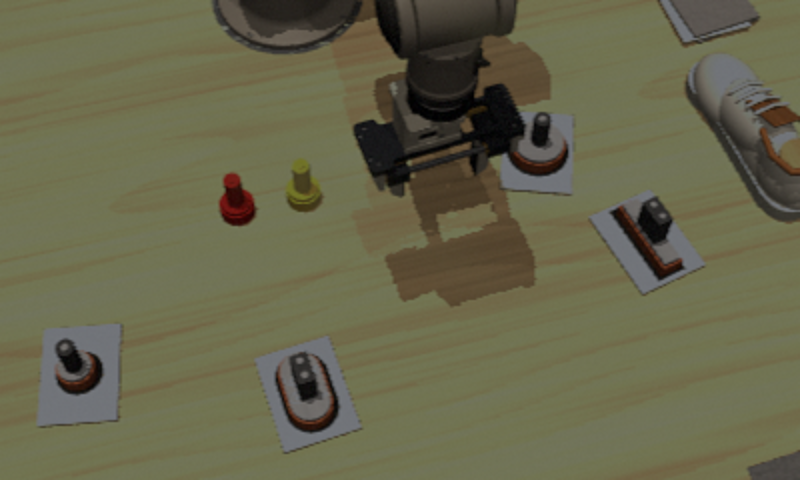

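All four feet stand upright on their plates: plug at crop pixel (78,372), oval (308,392), heel (540,150), bar (648,240). Each is within a few mm of its silhouette's centre and the arm is clear, so I hand in.

```bash
python3 -c "from plant import close_job; print(close_job())"
```

```text
the job is handed in; nothing more can be done
None
```

All four feet are parked upright on their matching plates, each measured within about 5 mm of its silhouette's centre, and the job was handed in after about 39 s of robot time; the judge's verdict was not shown.

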